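# Ring up the pears on the market scale

## Task

The pears are lying on the fruit stall's scale: ring them up by gently pressing three of its keys right down with a fingertip, one after the other, first the red key (on), then the yellow key (pears), then the green key (total). Each key stays down when pressed; leave the purple key alone, and do not disturb the pears, the small brass weight or the blue tin.

Things in the scene. Friction and masses are not known exactly. Their poses are not given: they have to be found in the camera images.
- scale: white counter scale fixed on the table, 340 mm deep (x), 290 mm wide (y), deck 60 mm high. Origin at table height under the middle of the key row; its x axis points from the keys towards the pan, z up. The four keys stand in a row along its y axis at y = +84, +28, -28 and -84 mm, x = 0, the colours in any order. Behind them a dark display (x 45 to 79 mm, y -13 to 113 mm, top 75 mm high) and the steel weighing pan (x 95 to 285 mm, floor 78 mm, rim 89 mm high)
- key_red (a joint): the red key of the scale (on): a round push key, cap 28 mm across, in a 36 mm square black bezel 8 mm high. Joint value in m: 0 = up (may start up to 0.001), 0.010 = right down against its stop; it counts as down beyond 0.006. It slides straight down under about 3 N and, having no spring, stays where it is pushed. More than 25 N is rough handling
- key_red_top (a point): centre of the top face of the red key's cap; it moves with the cap. With the key up it is 86 mm above the table and 16 mm above the bezel; with the key right down, 6 mm above the bezel. Each key's guide rests on rubber that gives 1 mm per 3 N (so about 1 mm while the key slides), 5 mm at most, and springs back
- key_yellow (a joint): the yellow key of the scale (pears): a round push key, cap 28 mm across, in a 36 mm square black bezel 8 mm high. Joint value in m: 0 = up (may start up to 0.001), 0.010 = right down against its stop; it counts as down beyond 0.006. It slides straight down under about 3 N and, having no spring, stays where it is pushed. More than 25 N is rough handling
- key_yellow_top (a point): centre of the top face of the yellow key's cap; it moves with the cap. With the key up it is 86 mm above the table and 16 mm above the bezel; with the key right down, 6 mm above the bezel. Each key's guide rests on rubber that gives 1 mm per 3 N (so about 1 mm while the key slides), 5 mm at most, and springs back
- key_green (a joint): the green key of the scale (total): a round push key, cap 28 mm across, in a 36 mm square black bezel 8 mm high. Joint value in m: 0 = up (may start up to 0.001), 0.010 = right down against its stop; it counts as down beyond 0.006. It slides straight down under about 3 N and, having no spring, stays where it is pushed. More than 25 N is rough handling
- key_green_top (a point): centre of the top face of the green key's cap; it moves with the cap. With the key up it is 86 mm above the table and 16 mm above the bezel; with the key right down, 6 mm above the bezel. Each key's guide rests on rubber that gives 1 mm per 3 N (so about 1 mm while the key slides), 5 mm at most, and springs back
- key_purple (a joint): the purple key of the scale (grapes, not wanted): a round push key, cap 28 mm across, in a 36 mm square black bezel 8 mm high. Joint value in m: 0 = up (may start up to 0.001), 0.010 = right down against its stop; it counts as down beyond 0.006. It slides straight down under about 3 N and, having no spring, stays where it is pushed. More than 25 N is rough handling
- key_purple_top (a point): centre of the top face of the purple key's cap; it moves with the cap. With the key up it is 86 mm above the table and 16 mm above the bezel; with the key right down, 6 mm above the bezel. Each key's guide rests on rubber that gives 1 mm per 3 N (so about 1 mm while the key slides), 5 mm at most, and springs back
- pear_a: loose yellow-brown pear standing on the pan, 82 mm across, 76 mm high plus a short stalk. Origin: centre of its underside, z up
- pear_b: loose yellow-brown pear standing on the pan, 78 mm across, 72 mm high plus a short stalk. Origin: centre of its underside, z up
- weight: loose brass scale weight, 28 mm across, 37 mm high, standing on the scale's deck about 62 mm behind the key row, towards its -y end. Origin: centre of its underside, z up
- tin: loose blue closed coin tin with a silver lid, 68 mm across, 66 mm high, standing on the table beside the scale on its +y side. Origin: centre of its underside, z up
Mind the look-alikes: they are no part of the job. What is shaped like the weight but orange or pink is not meant.

How it is judged:
By the outcome, as a careful person would: the job done as asked, in the order asked, and still so for the second after the job is handed in, with the robot touching nothing.
It also fails if it takes over 42 s, if anything falls off the work surface, if the arm or the gripper's body presses on something with over 40 N, if the wrist force passes 120 N, or if a joint passes its speed limit or range.

## Robot

A 7-joint arm with a two-finger parallel gripper is mounted at the origin on the work surface. World frame = base frame: x ahead of the robot, y to its left, z up, the work surface at z = 0. Lengths are in m, angles in rad, forces in N, time in s.
With the tool pointing down it reaches from about 0.4 to 0.85 m from the base axis. Payload 10.4 kg.
Tool frame: the origin (TCP) lies at the very end of the fingers, on their centre line; the grasp point (between the pads) lies 19 mm behind it; x points along the fingers, z is the direction in which the jaws open and shut, and the axes are right-handed (so a half turn about x gives the same grasp; the last joint's range is limited). The gripper opens to 85 mm and grips with 20 to 120 N. Pads are 22 mm wide; open, the fingers measure 114 mm over their backs; the gripper's body (76 mm by 85 mm) begins 54 mm behind the grasp point. The pads swing forward as they close: fully open they stand 13 mm farther back than shut.
Start: joints at [-1.206, 0.332, -0.065, 1.46, 0.022, 1.35, -0.088], TCP at [0.236, 0.579, 0.231] pointing down, gripper open.
Joint ranges: [-2.6, 2.6], [-0.5, 2.12], [-1.47, 1.34], [0.16, 2.42], [-1.27, 4.41], [0.06, 2.06], [-2.6, 2.6]. Speed limits (rad/s): [2.22, 2.22, 2.79, 2.79, 3.14, 3.14, 3.14].

## Interface

Orientations are given as a unit quaternion [x, y, z, w].
In Python, from workcell import telemetry, viewer, manip, spot_in, mark_of gives the robot as it stands. The module is installed in compiled form; this text tells all that it offers.
- The arm moves only by the shell command python3 -m crank 'ROWS' [FORCE]. ROWS is JSON, a list of rows, each a list of 3 entries, a list of its own where there are three numbers: the closure, from 0 (fully open) to 1 (shut), then the shift along the world's x, y, z in cm, then the turn, a rotation vector about the world's x, y, z in rad. A call has 1 to 12 rows; each row shifts and turns the commanded pose from where the row before left it; what a row does not reach is not made up. A row lasts 1/12 s, in which the tool goes at most 41.7 mm and 7.16 degrees, less where a joint would pass 70% of its speed; a pose out of reach is approached as far as the arm can. A call with a gripper value outside its range is refused whole. The fingers move at their own pace and stop on an object; FORCE is the grip in N (left out, the last holds). Time passes only in rows, so rows that do not move let the fingers close. It gives the time, the measured TCP pose, the force and the opening at its end, in the units of the state.
- telemetry.get_obs(): the state, without advancing time (a new reading comes with each control period).
- viewer.camera(name): name is "scene" or "top" or "wrist"; returns a dict with "frame" (384x512x3 uint8, red, green, blue), "intrinsics" (3x3 intrinsics, pixels), "cam_to_world" (4x4, takes a point from camera to world coordinates). Camera axes: x right, y up, looking along -z (the intrinsics and any distortion apply to the point x, -y, -z); pixel columns grow to the right and rows downward; lengths in m; the calibration is good to about 2 mm. A picture is of the moment at which its call begins. There is no depth.
- manip.hand_in(): hands the job in, once; it reports no verdict.
Trained networks look in a picture, given as the dict that the camera call returned (one of the last four; its "shot" number tells which), for a name from the list of things; names that differ only in an ending like _2 or _b are one class to them, and where a whole thing is asked for, a point or a joint stands for the part that bears it (a point fixed in the world has none). Each returns a list of dicts, best first, with "conf" (0 to 1); they miss things now and then, are a little off and sometimes report something else, mostly with a low value. They report only what shows in the picture. A call takes as long as a camera call. They do not tell look-alikes from the thing itself.
- spot_in(thing, picture): "location" ([x, y, z] in m, in the coordinates of the camera as it stood for that picture, good to about 4 mm: the middle of the surface that is visible of it).
- mark_of(thing, picture): "location" ([x, y, z] in m, in the coordinates of the camera as it stood for that picture, good to about 4 mm: a listed point, or the origin of a listed thing).
The state is a dict: "clock": time; "joint_pos": joint angles; "joint_velocities": joint speeds; "tau": joint torques, N m; "position": TCP position; "ee_rot": TCP orientation; "ft_force": force on the tool from outside, world axes, zero at the start; "torque": the same for the moment, N m; "grip_width": opening from 0.0 (shut) to 1.0 (fully open).
Only numpy, scipy, OpenCV 4.12 (cv2) and the standard library are available. Lean on these libraries where they do the work, as an engineer would, in place of code of your own. Each camera call takes 0.05 s, during which the arm holds its last target. There are 200 camera calls.

## Working session

There is one attempt and no reset: what is moved stays moved. The work goes in short steps, Python scripts to look and compute and a shell command to move; the robot and the scene stay as the last step left them, time stands still between calls to the robot, and variables do not carry over. Pictures are saved under pics/ and viewed, about 8 in all and at most 12, crops included, and the job is handed in when it is done.

```bash
mkdir -p pics
cat > h.py <<'E'
import numpy as np, cv2
from workcell import telemetry, viewer, manip, spot_in, mark_of
def w(p,pic): return (np.array(pic["cam_to_world"])@np.r_[p,1])[:3]
def pix(P,pic):
    q=np.linalg.inv(pic["cam_to_world"])@np.r_[P,1]; K=np.array(pic["intrinsics"]); v=K@np.array([q[0],-q[1],-q[2]]); return v[:2]/v[2]
def save(pic,n): cv2.imwrite("pics/"+n,cv2.cvtColor(pic["frame"],cv2.COLOR_RGB2BGR))
E
python3 - <<'E'
from h import *
o=telemetry.get_obs(); print(o["clock"],o["position"],o["ee_rot"],o["ft_force"])
for n in ["top","scene"]:
    p=viewer.camera(n); save(p,n+"0.png")
    for k in ["red","yellow","green","purple"]:
        for d in mark_of(f"key_{k}_top",p)[:2]:
            P=w(d["location"],p); print(n,k,round(d["conf"],2),P.round(4),pix(P,p).round(0))
    for t in ["scale","weight","tin","pear_a"]:
        for d in mark_of(t,p)[:3]:
            P=w(d["location"],p); print(n,t,round(d["conf"],2),P.round(4),pix(P,p).round(0))
E
```

```text
0.0 [0.23618858 0.57823512 0.23048988] [-0.39461339  0.58738125  0.39399585  0.58654139] [ 0.64873356  0.06874291 -0.36926912]
top red 0.63 [ 0.5507 -0.1527  0.0833] [306. 203.]
top yellow 0.63 [ 0.5338 -0.2051  0.0882] [325. 209.]
top green 0.66 [ 0.5682 -0.1006  0.0864] [288. 196.]
top purple 0.46 [ 0.5182 -0.2628  0.0855] [346. 214.]
top scale 0.81 [ 0.5416 -0.1794  0.0019] [313. 209.]
top weight 0.65 [ 0.5775 -0.4538 -0.0009] [404. 197.]
top weight 0.62 [ 0.5702 -0.287   0.0578] [352. 197.]
top weight 0.55 [ 0.3955 -0.2656  0.0028] [343. 258.]
top tin 0.75 [ 7.384e-01  5.800e-03 -6.000e-04] [250. 144.]
top pear_a 0.88 [ 0.7105 -0.3202  0.0825] [364. 147.]
top pear_a 0.66 [ 0.7384 -0.1814  0.08  ] [315. 138.]
scene red 0.55 [ 0.5487 -0.151   0.0862] [202. 205.]
scene red 0.46 [0.7347 0.0139 0.002 ] [289. 259.]
scene green 0.69 [ 0.5661 -0.0984  0.0902] [224. 203.]
scene scale 0.72 [ 0.5373 -0.1765  0.004 ] [195. 224.]
scene scale 0.31 [ 0.5664 -0.0955  0.0879] [225. 203.]
scene weight 0.53 [ 0.572  -0.2797  0.0604] [157. 233.]
scene weight 0.53 [ 0.5702 -0.4459  0.001 ] [ 95. 267.]
scene weight 0.52 [ 0.3905 -0.2603  0.0067] [154. 196.]
scene tin 0.56 [0.7319 0.0139 0.004 ] [289. 258.]
scene pear_a 0.72 [ 0.7133 -0.3129  0.0759] [154. 281.]
scene pear_a 0.56 [ 0.7442 -0.1762  0.0833] [217. 270.]
```

Run:
```python
import cv2
a=cv2.imread("pics/top0.png")[110:290,220:430]; cv2.imwrite("pics/c0.png",cv2.resize(a,None,fx=3.3,fy=3.3,interpolation=cv2.INTER_CUBIC))
```

```text
(no output)
```

View pics/c0.png

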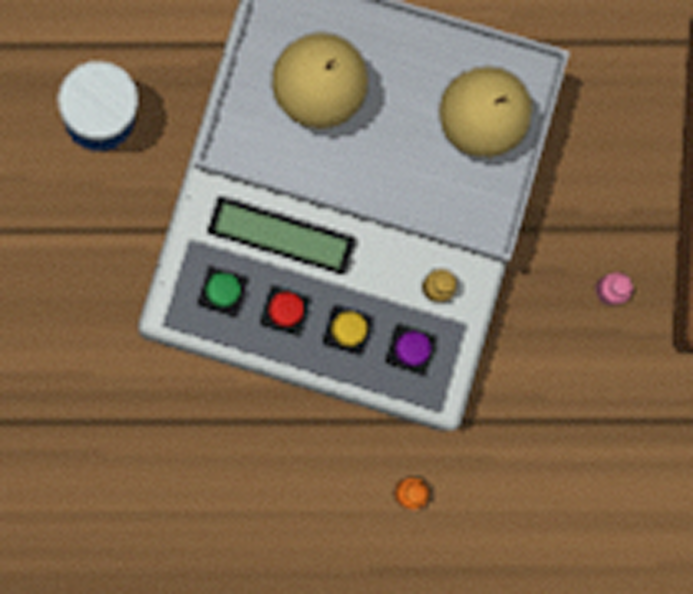

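View pics/scene0.png

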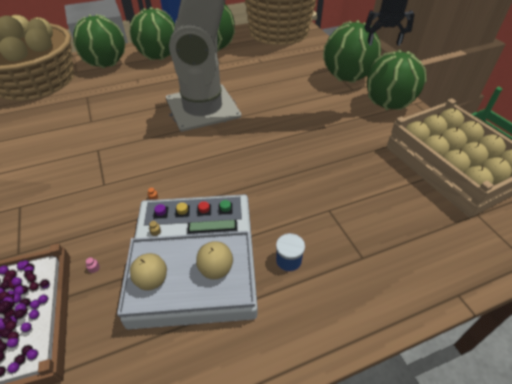

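The keys from the +y end are green (288,197), red (306,203), yellow (325,209) and purple (346,214). The brass weight on the deck is at (352,197). The orange (343,258) and pink (404,197) look-alikes stand on the table and don't matter here. Next I'll check the path for the melons.

Run:
```python
from h import *
from scipy.spatial.transform import Rotation as R
o=telemetry.get_obs(); print(R.from_quat(o["ee_rot"]).as_matrix().round(3))
p=viewer.camera("scene")
T=np.array(p["cam_to_world"]);K=np.array(p["intrinsics"])
for n,u,v,z in [("melonA",351,52,.09),("melonB",396,80,.09),("crate near",400,150,.05),("grip",390,20,.25)]:
    d=T[:3,:3]@(np.array([1,-1,-1])*(np.linalg.inv(K)@[u,v,1])); s=(z-T[2,3])/d[2]; print(n,(T[:3,3]+s*d).round(3))
```

```text
[[ 0.    -0.926  0.378]
 [ 0.     0.378  0.926]
 [-1.     0.     0.   ]]
melonA [-0.024  0.652  0.09 ]
melonB [0.229 0.689 0.09 ]
crate near [0.529 0.494 0.05 ]
grip [0.085 0.715 0.25 ]
```

View pics/top0.png

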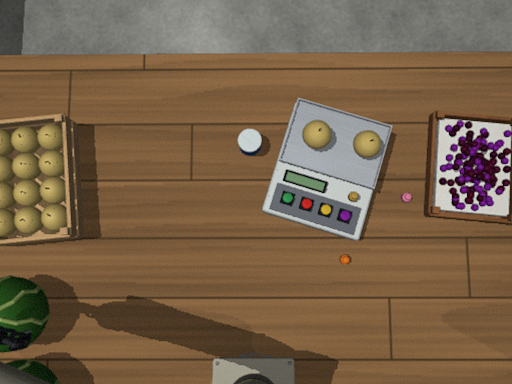

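```bash
python3 -m crank '[[0,[0,0,2],[0,0,0]],[1,[1.8,-3,0],[0,0,0]],[1,[1.8,-3,0],[0,0,0]],[1,[1.8,-3,0],[0,0,0]],[1,[1.8,-3,0],[0,0,0]],[1,[1.8,-3,0],[0,0,0]],[1,[1.8,-3,0],[0,0,0]],[1,[1.8,-3,0],[0,0,0]],[1,[1.8,-3,0],[0,0,0]],[1,[1.8,-3,0],[0,0,0]],[1,[1.8,-3,0],[0,0,0]],[1,[1.8,-3,0],[0,0,0]]]' 20
python3 -m crank '[[1,[0.8,-3,0],[0,0,0]],[1,[0.8,-3,0],[0,0,0]],[1,[0.8,-3,0],[0,0,0]],[1,[0.8,-3,0],[0,0,0]],[1,[0.8,-3,0],[0,0,0]],[1,[0.8,-3,0],[0,0,0]],[1,[0.8,-3,0],[0,0,0]],[1,[0.8,-3,-1],[0,0,0]],[1,[0.8,-3,-1],[0,0,0]],[1,[0.8,-3,-1],[0,0,0]],[1,[0,0,-1],[0,0,0]],[1,[0,0,0],[0,0,0]]]'
```

```text
clock: 1.95
position: [0.435, 0.247, 0.2516]
ee_rot: [-0.394, 0.587, 0.394, 0.587]
ft_force: [-0.2, 0.3, 0.8]
grip_width: -0.001
clock: 2.95
position: [0.5135, -0.0532, 0.2097]
ee_rot: [-0.393, 0.589, 0.394, 0.587]
ft_force: [-1.9, 0.4, -0.5]
grip_width: 0.005
```

```bash
python3 -m crank '[[1,[1.2,-3,0],[0,0,0]],[1,[1.2,-3,0],[0,0,0]],[1,[1.2,-3,0],[0,0,0]],[1,[0,0,0],[0,0,0]],[1,[0,0,0],[0,0,0]]]'
python3 - <<'E'
from h import *
print(telemetry.get_obs()["position"],telemetry.get_obs()["ft_force"])
loc={"green":84,"red":28,"yellow":-28,"purple":-84}
p=viewer.camera("wrist"); save(p,"w1.png"); A=[];B=[]
for k in loc:
    for d in mark_of(f"key_{k}_top",p)[:2]:
        P=w(d["location"],p); print(k,round(d["conf"],2),P.round(4),pix(P,p).round(0))
for q in ["wrist"]:
    print(pix([0.5505,-0.152,0.086],p), np.array(p["cam_to_world"])[:3,3])
E
```

```text
clock: 3.37
position: [0.5506, -0.142, 0.2116]
ee_rot: [-0.394, 0.587, 0.394, 0.587]
ft_force: [0.2, 0.0, -1.0]
grip_width: 0.003
[ 0.55060985 -0.14195729  0.2116087 ] [ 1.86764943e-01  3.36058581e-04 -1.03106257e+00]
green 0.79 [ 0.5679 -0.1011  0.0884] [297. 188.]
red 0.58 [ 0.5477 -0.1504  0.0826] [246. 186.]
yellow 0.66 [ 0.5327 -0.2079  0.0864] [189. 194.]
yellow 0.61 [ 0.5153 -0.2589  0.0894] [137. 198.]
purple 0.66 [ 0.5163 -0.2598  0.088 ] [137. 199.]
purple 0.29 [ 0.5313 -0.2048  0.0877] [191. 192.]
[245.18269195 189.82683993] [ 0.47882167 -0.11271591  0.35411342]
```

View pics/w1.png

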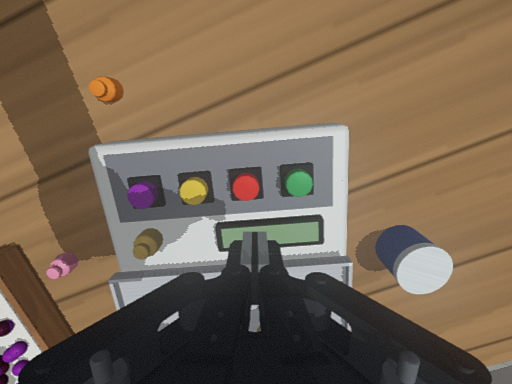

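The wrist view shows purple (142,195), yellow (194,191), red (246,187) and green (299,183), with the shut fingertips clear above. I'll refine these by colour centroid at z = 86 mm and a fit to the known key row.

Run:
```python
from h import *
S={"green":(.084,(45,85)),"red":(.028,(-6,6)),"yellow":(-.028,(18,30)),"purple":(-.084,(135,160))}
for n in ["wrist","top"]:
    p=viewer.camera(n); hsv=cv2.cvtColor(p["frame"],cv2.COLOR_RGB2HSV).astype(int); T=np.array(p["cam_to_world"]);K=np.array(p["intrinsics"]); M=[];Y=[]
    for k,(y,(a,b)) in S.items():
        X=[0.542-y*-.295,-.179+y*.955,.086]; u0=pix(X,p)
        h=(hsv[...,0]+6)%180-6; m=(h>=a)&(h<=b)&(hsv[...,1]>130)&(hsv[...,2]>60)
        vv,uu=np.nonzero(m); r=np.hypot(uu-u0[0],vv-u0[1])<(22 if n=="wrist" else 8); c=[uu[r].mean(),vv[r].mean()]
        d=T[:3,:3]@(np.array([1,-1,-1])*(np.linalg.inv(K)@[*c,1])); z=.085; P=T[:3,3]+(z-T[2,3])/d[2]*d
        print(n,k,r.sum(),np.round(c,1),P.round(4)); M.append(P[:2]);Y.append(y)
    M=np.array(M);Y=np.array(Y); s=(Y@(M-M.mean(0)))/(Y@Y); print("mid",M.mean(0).round(4),"scale",np.linalg.norm(s).round(3)); s/=np.linalg.norm(s)
    for k in S: print(k,(M.mean(0)+S[k][0]*s).round(4))
```

```text
wrist green 137 [294.  189.3] [ 0.5692 -0.1023  0.085 ]
wrist red 590 [243.4 187.6] [ 0.5477 -0.1505  0.085 ]
wrist yellow 598 [191.5 191.2] [ 0.5309 -0.2023  0.085 ]
wrist purple 508 [138.1 196.1] [ 0.5147 -0.2567  0.085 ]
mid [ 0.5406 -0.1779] scale 0.974
green [ 0.5684 -0.0987]
red [ 0.5499 -0.1515]
yellow [ 0.5314 -0.2044]
purple [ 0.5128 -0.2572]
top green 81 [286.9 197.3] [ 0.5661 -0.0985  0.085 ]
top red 0 [nan nan] [nan nan nan]
top yellow 0 [nan nan] [nan nan nan]
top purple 19 [347.7 216.5] [ 0.5117 -0.2675  0.085 ]
mid [nan nan] scale nan
green [nan nan]
red [nan nan]
yellow [nan nan]
purple [nan nan]<stdin>:8: RuntimeWarning: Mean of empty slice.
  ret = ret.dtype.type(ret / rcount)
```

```bash
python3 -m crank '[[1,[-0.1,-0.5,-2],[0,0,0]],[1,[0,-0.5,-3],[0,0,0]],[1,[0,0,-3],[0,0,0]],[1,[0,0,-2],[0,0,0]],[1,[0,0,-0.5],[0,0,0]],[1,[0,0,0],[0,0,0]],[1,[0,0,0],[0,0,0]],[1,[0,0,0],[0,0,0]]]'
python3 - <<'E'
from h import *
p=viewer.camera("wrist"); cv2.imwrite("pics/w2.png",cv2.cvtColor(cv2.resize(p["frame"][150:330,130:370],None,fx=3,fy=3),cv2.COLOR_RGB2BGR))
print(pix([0.549,-0.152,.085],p))
E
```

```text
clock: 4.38
position: [0.5504, -0.1515, 0.1081]
ee_rot: [-0.395, 0.586, 0.394, 0.588]
ft_force: [0.3, 0.2, 0.1]
grip_width: 0.001
[252.70797725 227.1626368 ]
```

View pics/w2.png

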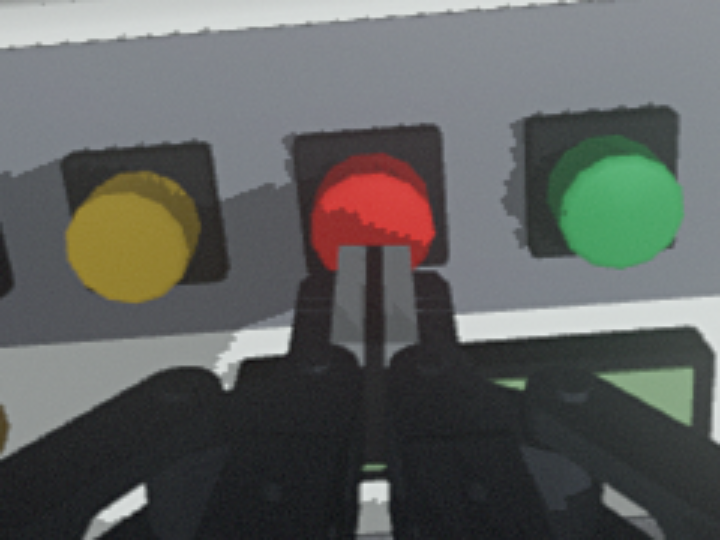

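Crop: the fingertip (373,250) is centred over the red cap (373,230). Pressing slowly.

```bash
python3 -m crank '[[1,[0,0,-0.8],[0,0,0]],[1,[0,0,-0.6],[0,0,0]],[1,[0,0,-0.4],[0,0,0]],[1,[0,0,-0.2],[0,0,0]],[1,[0,0,-0.2],[0,0,0]],[1,[0,0,-0.2],[0,0,0]],[1,[0,0,-0.2],[0,0,0]],[1,[0,0,-0.2],[0,0,0]],[1,[0,0,0],[0,0,0]]]'
```

```text
clock: 5.18
position: [0.5493, -0.1514, 0.0781]
ee_rot: [-0.394, 0.587, 0.394, 0.587]
ft_force: [-2.5, 0.1, 2.1]
grip_width: -0.001
```

```bash
python3 -m crank '[[1,[0,0,-0.2],[0,0,0]],[1,[0,0,-0.1],[0,0,0]],[1,[0,0,-0.1],[0,0,0]],[1,[0,0,0],[0,0,0]],[1,[0,0,0],[0,0,0]]]'
```

```text
clock: 5.6
position: [0.5495, -0.1515, 0.0745]
ee_rot: [-0.394, 0.587, 0.394, 0.587]
ft_force: [-1.6, 0.4, 3.3]
grip_width: -0.004
```

```bash
python3 -m crank '[[1,[0,0,-0.1],[0,0,0]],[1,[0,0,-0.1],[0,0,0]],[1,[0,0,0],[0,0,0]],[1,[0,0,0],[0,0,0]]]'
```

```text
clock: 5.93
position: [0.5496, -0.1515, 0.0729]
ee_rot: [-0.394, 0.587, 0.394, 0.587]
ft_force: [-3.4, 0.5, 9.9]
grip_width: -0.005
```

Red is at its stop: 9.9 N at z = 72.9 mm. Now up and across to yellow.

```bash
python3 -m crank '[[1,[0,0,1],[0,0,0]],[1,[0,0,3],[0,0,0]],[1,[-0.8,-2.7,0],[0,0,0]],[1,[-0.9,-2.7,0],[0,0,0]],[1,[0,0,0],[0,0,0]],[1,[0,0,0],[0,0,0]],[1,[0,0,0],[0,0,0]]]'
python3 - <<'E'
from h import *
p=viewer.camera("wrist"); cv2.imwrite("pics/w3.png",cv2.cvtColor(cv2.resize(p["frame"][150:330,150:410],None,fx=3,fy=3),cv2.COLOR_RGB2BGR))
E
```

```text
clock: 6.52
position: [0.5324, -0.205, 0.1124]
ee_rot: [-0.394, 0.587, 0.394, 0.587]
ft_force: [-0.4, -0.3, 0.3]
grip_width: -0.001
```

View pics/w3.png

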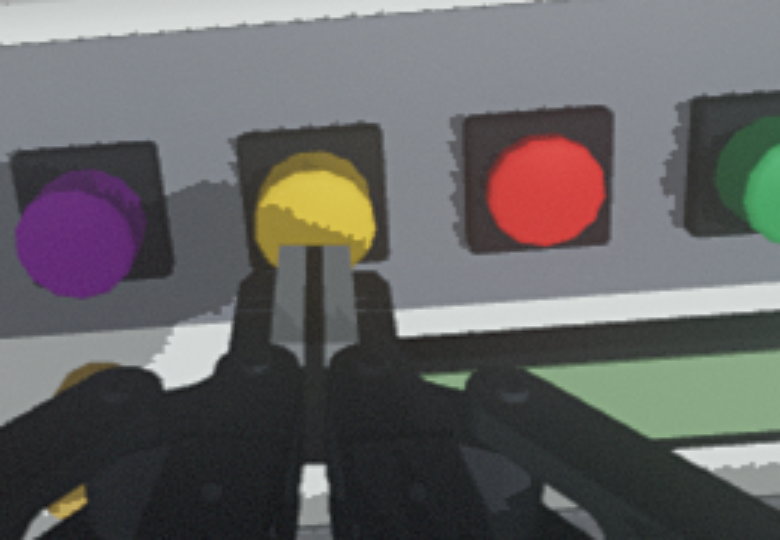

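Red cap (546,190) sits low in its bezel, so it is down. The fingertip is over yellow (314,230), and purple and green are still up.

```bash
python3 -m crank '[[1,[0,0,-1],[0,0,0]],[1,[0,0,-0.8],[0,0,0]],[1,[0,0,-0.5],[0,0,0]],[1,[0,0,-0.2],[0,0,0]],[1,[0,0,-0.2],[0,0,0]],[1,[0,0,-0.2],[0,0,0]],[1,[0,0,-0.2],[0,0,0]],[1,[0,0,-0.2],[0,0,0]],[1,[0,0,-0.2],[0,0,0]],[1,[0,0,-0.2],[0,0,0]],[1,[0,0,0],[0,0,0]],[1,[0,0,0],[0,0,0]]]'
```

```text
clock: 7.57
position: [0.5324, -0.2054, 0.0753]
ee_rot: [-0.394, 0.587, 0.394, 0.587]
ft_force: [-0.7, 1.1, 1.7]
grip_width: 0.001
```

```bash
python3 -m crank '[[1,[0,0,-0.1],[0,0,0]],[1,[0,0,-0.1],[0,0,0]],[1,[0,0,-0.1],[0,0,0]],[1,[0,0,0],[0,0,0]],[1,[0,0,0],[0,0,0]]]'
```

```text
clock: 7.98
position: [0.5325, -0.2054, 0.0729]
ee_rot: [-0.394, 0.587, 0.394, 0.587]
ft_force: [-3.9, 2.2, 8.5]
grip_width: -0.0
```

Yellow is at its stop at 8.5 N. Now to green.

```bash
python3 -m crank '[[1,[0,0,1],[0,0,0]],[1,[0,0,3],[0,0,0]],[1,[0.9,2.7,0],[0,0,0]],[1,[0.9,2.7,0],[0,0,0]],[1,[0.8,2.6,0],[0,0,0]],[1,[0.85,2.65,0],[0,0,0]],[1,[0,0,0],[0,0,0]],[1,[0,0,0],[0,0,0]],[1,[0,0,0],[0,0,0]]]'
python3 - <<'E'
from h import *
p=viewer.camera("wrist"); cv2.imwrite("pics/w4.png",cv2.cvtColor(cv2.resize(p["frame"][150:330,100:360],None,fx=3,fy=3),cv2.COLOR_RGB2BGR))
E
```

```text
clock: 8.73
position: [0.5667, -0.0997, 0.1125]
ee_rot: [-0.394, 0.587, 0.394, 0.587]
ft_force: [0.2, -1.1, 0.3]
grip_width: -0.002
```

View pics/w4.png

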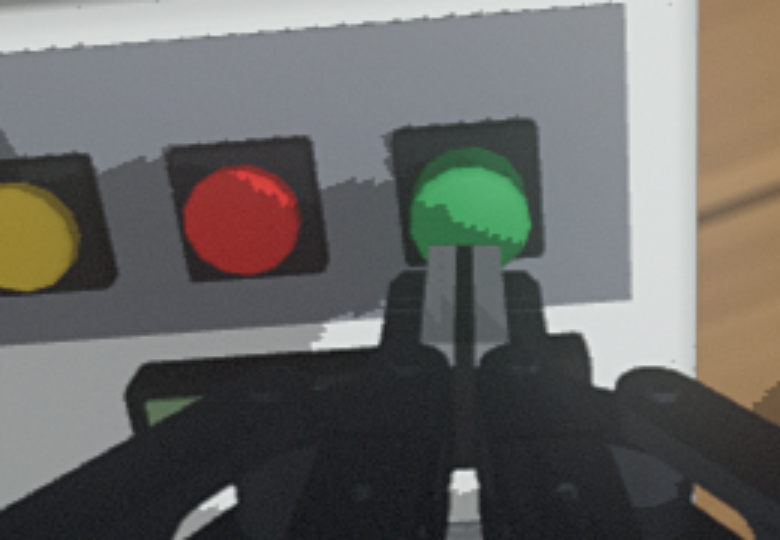

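Yellow (20,238) and red (242,220) are low. The tip (464,250) is about 1.6 mm left of the green cap's centre (471,228), so I'll correct +y by 0.15 cm.

```bash
python3 -m crank '[[1,[0.05,0.15,-1],[0,0,0]],[1,[0,0,-0.8],[0,0,0]],[1,[0,0,-0.5],[0,0,0]],[1,[0,0,-0.2],[0,0,0]],[1,[0,0,-0.2],[0,0,0]],[1,[0,0,-0.2],[0,0,0]],[1,[0,0,-0.2],[0,0,0]],[1,[0,0,-0.2],[0,0,0]],[1,[0,0,-0.2],[0,0,0]],[1,[0,0,-0.2],[0,0,0]],[1,[0,0,0],[0,0,0]],[1,[0,0,0],[0,0,0]]]'; python3 -m crank '[[1,[0,0,-0.1],[0,0,0]],[1,[0,0,-0.1],[0,0,0]],[1,[0,0,-0.1],[0,0,0]],[1,[0,0,0],[0,0,0]],[1,[0,0,0],[0,0,0]]]'
```

```text
clock: 9.78
position: [0.5674, -0.0976, 0.0754]
ee_rot: [-0.394, 0.587, 0.394, 0.587]
ft_force: [-0.4, -1.7, 1.9]
grip_width: -0.001
clock: 10.2
position: [0.5676, -0.0975, 0.0729]
ee_rot: [-0.394, 0.587, 0.394, 0.587]
ft_force: [-3.3, -0.5, 9.3]
grip_width: 0.001
```

Green is at its stop at 9.3 N. I'll retreat upwards and check.

```bash
python3 -m crank '[[1,[0,0,1],[0,0,0]],[1,[0,0,3],[0,0,0]],[1,[0,0,3.5],[0,0,0]],[1,[0,0,3.5],[0,0,0]],[1,[0,0,3.5],[0,0,0]],[1,[-1,-1,0],[0,0,0]],[1,[-1,-2,0],[0,0,0]],[1,[-1,-2,0],[0,0,0]],[1,[0,0,0],[0,0,0]],[1,[0,0,0],[0,0,0]]]'
python3 - <<'E'
from h import *
p=viewer.camera("wrist"); cv2.imwrite("pics/w5.png",cv2.cvtColor(cv2.resize(p["frame"],None,fx=1.5,fy=1.5),cv2.COLOR_RGB2BGR))
q=viewer.camera("scene"); cv2.imwrite("pics/s5.png",cv2.cvtColor(cv2.resize(q["frame"][170:350,90:330],None,fx=3,fy=3),cv2.COLOR_RGB2BGR))
for t in ["weight","tin","pear_a"]:
    for d in mark_of(t,q)[:3]: print(t,round(d["conf"],2),w(d["location"],q).round(4))
E
```

```text
clock: 11.03
position: [0.5369, -0.1483, 0.2176]
ee_rot: [-0.394, 0.587, 0.394, 0.588]
ft_force: [0.1, 0.0, -0.6]
grip_width: 0.005
weight 0.44 [ 0.5717 -0.2793  0.0591]
weight 0.43 [ 0.5738 -0.4488  0.0017]
weight 0.26 [ 0.7427 -0.1755  0.084 ]
tin 0.65 [0.7331 0.0138 0.004 ]
pear_a 0.97 [ 0.7435 -0.1719  0.0838]
pear_a 0.73 [ 0.713 -0.314  0.08 ]
```

View pics/w5.png

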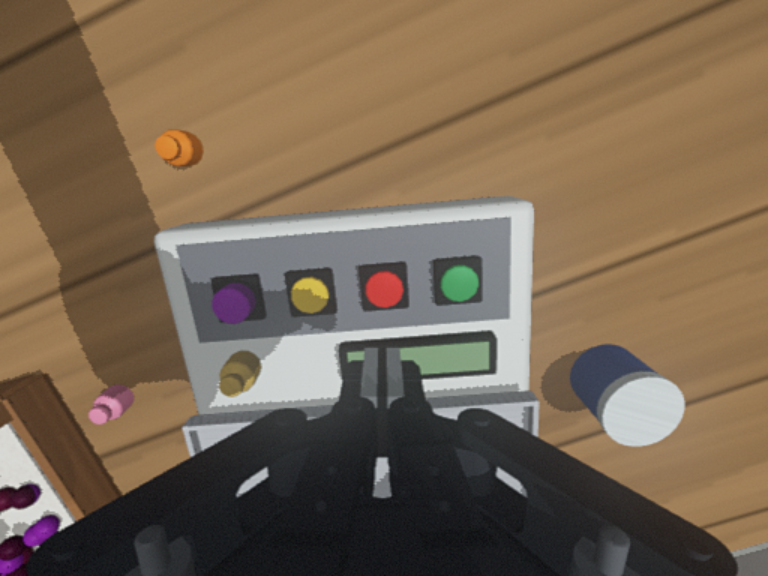

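View pics/s5.png

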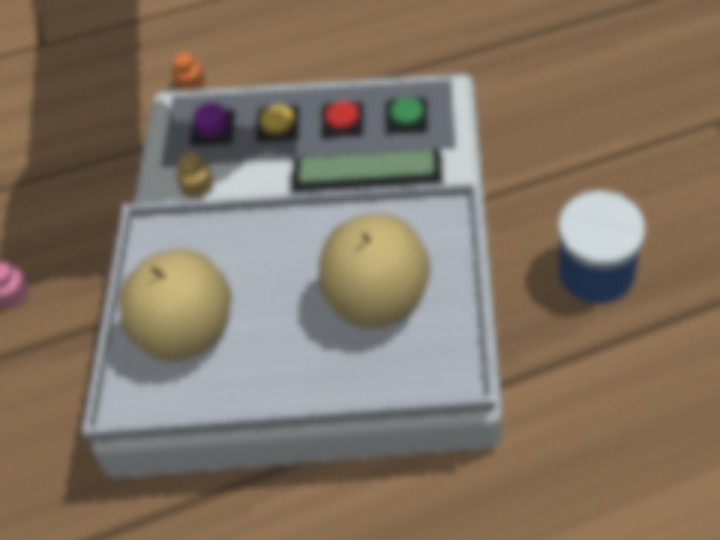

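In the wrist view, yellow (310,295), red (384,289) and green (460,283) are all low in their bezels, and purple (234,302) still stands up. In the scene view the pears, weight and tin are where they started. Handing in.

```bash
python3 -c "
from workcell import manip; print(manip.hand_in())"
```

```text
the job is handed in; nothing more can be done
None
```

I pressed the red, yellow and green keys down in that order with the shut fingertips, then handed the job in at about 11 s. Each key went to its stop, with 9.9, 8.5 and 9.3 N measured at the end of the presses, well under the 25 N limit.

- **Keys:** the last pictures show all three caps low in their bezels and the purple key still up.
- **Other things:** the pears, brass weight and tin were found within about 5 mm of where they started, which is the detector's own noise.
- **Robot:** the arm ended clear of everything, with about 0 N on the tool.
- **Check that failed:** my second colour measurement from the top camera found too few of the keys to use. I relied on the wrist camera measurement and corrected the green approach by about 1.6 mm by eye.

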